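# Wedge up the hand-in chute to its height mark

## Robot

A 6-joint arm with a two-finger parallel gripper is mounted at the origin on the work surface. World frame = base frame: x ahead of the robot, y to its left, z up, the work surface at z = 0. Lengths are in m, angles in degrees, forces in N, time in s.
With the tool pointing down it reaches from about 0.4 to 0.825 m from the base axis. Payload 7 kg.
Tool frame: the origin (TCP) lies on the centre line of the jaws, within the pads' length; the fingertips stand 8 mm ahead of it and the grasp point (between the pads) lies 11 mm behind it; z points along the fingers, y is the line along which they close (so a half turn about z gives the same grasp; the last joint's range is limited). The gripper opens to 88 mm and grips with 3 to 60 N. Pads are 19 mm wide; open, the fingers measure 130 mm over their backs; the gripper's body (78 mm by 193 mm) begins 47 mm behind the grasp point.
Start: joints at [-48.295, 20.546, 0.682, 0, -70.136, -16.507], TCP at [0.287, -0.611, 0.235] pointing down, gripper open.
Joint ranges: [-176.03, 176.03], [-82.01, 121.73], [-58.28, 71.71], [-173.87, 95.51], [-174.79, -0.11], [-173.66, 173.66]. Speed limits (degrees/s): [136.94, 136.94, 172.46, 180, 180, 180].

## Interface

Orientations are given as [roll, pitch, yaw] about the fixed x, y, z axes, in that order (R = Rz(yaw) Ry(pitch) Rx(roll)).
In Python, from plant import telemetry, viewer, close_job, models gives the robot as it stands.
- The arm moves only by the shell command python3 -m handwheel 'ROWS' [FORCE]. ROWS is JSON, a list of rows, each an object with "grip": the closure, from -1 (fully open) to 1 (shut); "travel": the shift along the tool's x, y, z as a fraction of full scale, a list of three; "spin": the turn about the tool's z as a fraction of full scale. A call has 1 to 8 rows; each row shifts and turns the commanded pose from where the row before left it, along the tool's axes as they then stand; what a row does not reach is not made up. Full scale, the value 1, is 0.025 m for a shift and 5 degrees for a turn. A row lasts 1/8 s, in which the tool goes at most 62.5 mm and 10.7 degrees, less where a joint would pass 70% of its speed; a pose out of reach is approached as far as the arm can. A call with a number of a shift or a turn outside -1 to 1 is refused whole. A call with a gripper value outside its range is refused whole. The fingers move at their own pace and stop on an object; FORCE is the grip in N (left out, the last holds). Time passes only in rows, so rows that do not move let the fingers close. It gives the time, the measured TCP pose, the force, the opening and the grip force at its end, in the units of the state.
- telemetry.get_state(): the state, without advancing time (a new reading comes with each control period).
- viewer.capture(name): name is "scene" or "top" or "wrist"; returns the picture (400x640x3 uint8, red, green, blue); there is no depth.
- viewer.calibration(name): a dict with "fx", "fy", "cx", "cy" (pixels), "T" (4x4, takes a point from camera to world coordinates); the wrist camera has in their place "T_tool_cam" (4x4, takes a point from camera to tool coordinates, whose origin is the TCP and whose axes are the flange's). Camera axes: x right, y down, z forward; pixel columns grow to the right and rows downward; lengths in m; the calibration is good to about 2 mm. A picture is of the moment at which its call begins: read the wrist's pose just before it. calibration takes no time and is no camera call.
- close_job(): hands the job in; it is judged then, once.
Trained networks look in the newest picture that a camera, given by its name, has taken for a name from the list of things; names that differ only in an ending like _2 or _b are one class to them, and where a whole thing is asked for, a point or a joint stands for the part that bears it (a point fixed in the world has none). Each returns a list of dicts, best first, with "p" (0 to 1); they miss things now and then, are a little off and sometimes report something else, mostly with a low value. They report only what shows in the picture. A call takes as long as a camera call. They do not tell look-alikes from the thing itself.
- models.find_in(camera, thing): "position" ([column, row] in pixels, amid what is visible of it).
The state is a dict: "time_s": time; "joints": joint angles; "qd": joint speeds; "joint_torque": joint torques, N m; "tcp_pos": TCP position; "eef_rot": TCP orientation; "contact_force": force on the tool from outside, world axes, zero at the start; "moment": the same for the moment, N m; "gripper_width": finger opening in m; "gripper_force": force on a finger pad.
Only numpy, scipy, OpenCV 4.12 (cv2) and the standard library are available. Lean on these libraries where they do the work, as an engineer would, in place of code of your own. Each camera call takes 0.05 s, during which the arm holds its last target. There are 200 camera calls.

## Task

The pan of the hand-in chute has sagged. Take the wooden wedge from the bench, slide its thin end under the chute's domed foot along the zinc-capped bearer, and drive it in until the red ear on the pan comes up to the red mark and sits snugly against the stop screw there, without forcing it. Let the wedge do the lifting, leave it lying flat under the foot, let go of it, and leave the other things where they are.

Things in the scene. Friction and masses are not known exactly. Their poses are not given: they have to be found in the camera images.
- unit: The fixed hand-in unit, placed and turned differently each time. Origin on the bench top straight below the chute's resting foot. x: along the bearer, the way the wedge is driven in; y: up the chute; z: up. The pan covers x 30 to 170 mm; the drawer (72 mm high) x 0 to 200, y -50 to -436 mm; the zinc ledge (254 mm high) x -130 to 200, y 155 to 425 mm.
- bearer (a point): Point on the bearer straight below the foot: (0, 0, 40) mm in the unit's frame. The bearer is a wooden rail with a smooth zinc cap, its top 40 mm above the bench, reaching from x = -170 to +130 mm and y = -45 to +45 mm. Friction of wood on the zinc and on the foot is about 0.3 (0.24 to 0.36).
- chute: Sheet-steel pan of the chute, sloping 22 degrees down along the unit's -y into the drawer. Origin on its hinge pin, (100, 250, 195) mm in the unit's frame; its axes agree with the unit's at rest. It turns freely about x; at rest it lies on a rest bar, and 4 to 7 N at the foot lift it.
- foot (a point): Lowest point of the chute's chromed foot, a 20 mm dome under a steel bracket on the pan's near side. At rest it is 6 mm above the bearer at x = 0, y = 0 of the unit. On the wedge it rises 0.157 mm per mm of travel. The bracket, 97 mm above the bench, spans x -12 to 30, y -15 to 15 mm.
- ear (a point): Middle of the top face of the red ear, a flat tab of 36 x 36 mm on the pan's far side, at (188, 0, 115) mm in the unit's frame at rest. It rises as much as the foot. Its sheet steel bends if it is forced on the stop screw with more than 20 N; snug is about 3 to 12 N between ear and screw.
- gauge: Height gauge: fixed steel post on the pan's far side, 205 mm tall, origin at its foot. A grey head clamped on it reaches over the red ear with a vertical brass stop screw, round nose down; a red line on its white plate marks the nose's height. The head is clamped anew each time: the nose is 4 to 10 mm above the resting ear; this is not measured.
- wedge_tip (a point): Middle of the thin end's lower edge, 70 mm from the wedge's origin along +x. Once the foot rides on the slope, driving the wedge takes a steady force (3 to 7 N; up to 13 N if the hand also bears down on it) while the pan rises. When the ear meets the screw the force climbs within a few millimetres of travel: 5 to 8 N above the steady value is snug.
- wedge: Light wooden wedge, 140 mm long (x), 36 mm wide (y), evenly tapered from 25 mm at the heel (-x) to 3 mm at the thin end (+x), 60 g. Origin at the middle of its flat underside; x points to the thin end, z up. It lies flat on the bench at one of three places in front of the drawer.
- wedge_heel (a point): Middle of the heel's lower edge, 70 mm from the wedge's origin along -x. The taper is so slight that the wedge holds itself by friction when it is let go.
- eraser: Bystander on the bench: a wooden-backed felt board eraser, 125 x 50 x 32 mm. Origin under its centre.
- tin: Bystander on the bench: a round green tin with a brass lid, 67 mm in diameter, 48 mm high. Origin under its centre.
- calculator: Bystander on the ledge: cream pocket calculator, 76 x 140 x 28 mm. Origin under its centre.
- triangle: Bystander on the ledge: orange acrylic triangle, 130 x 75 x 4 mm. Origin in its opening, on the underside.
- bell: Bystander on the ledge: chrome desk bell, 76 mm in diameter, 55 mm high. Origin under its centre.
- caddy: Bystander on the ledge: wooden pencil caddy, 70 x 70 x 90 mm, pencils up to 145 mm. Origin under its centre.
- padlock: Bystander on the ledge: brass padlock lying flat, 45 x 75 x 18 mm. Origin under its case.
Not all that is in view belongs to the job. What is shaped like the wedge but green or yellow is not meant.

How it is judged:
By the outcome, as a careful person would: the job done as asked, in the order asked, and still so for the second after the job is handed in, with the robot touching nothing.
It also fails if it takes over 59 s, if anything falls off the work surface, if the arm or the gripper's body presses on something with over 40 N, if the wrist force passes 120 N, or if a joint passes its speed limit or range.

## Working session

There is one attempt and no reset: what is moved stays moved. The work goes in short steps, Python scripts to look and compute and a shell command to move; the robot and the scene stay as the last step left them, time stands still between calls to the robot, and variables do not carry over. Pictures are saved under pics/ and viewed, at most 10 in all, crops included, and the job is handed in when it is done.

```bash
ls; mkdir -p pics; cat > h.py <<'E'
import numpy as np, cv2
from plant import telemetry, viewer, models
from scipy.spatial.transform import Rotation as R
def tool():
    s=telemetry.get_state(); T=np.eye(4); T[:3,:3]=R.from_euler('xyz',s['eef_rot'],degrees=True).as_matrix(); T[:3,3]=s['tcp_pos']; return T
def cam(name):
    c=viewer.calibration(name); return c,(c['T'] if 'T' in c else tool()@np.array(c['T_tool_cam']))
def px2w(name,uv,z):
    c,T=cam(name); T=np.array(T); d=T[:3,:3]@np.array([(uv[0]-c['cx'])/c['fx'],(uv[1]-c['cy'])/c['fy'],1]); o=T[:3,3]
    return o+d*(z-o[2])/d[2]
def w2px(name,p):
    c,T=cam(name); q=np.linalg.inv(np.array(T))@np.r_[p,1]; return np.array([c['fx']*q[0]/q[2]+c['cx'],c['fy']*q[1]/q[2]+c['cy']])
def snap(name,f):
    im=viewer.capture(name); cv2.imwrite('pics/'+f,cv2.cvtColor(im,cv2.COLOR_RGB2BGR)); return im
E
python3 - <<'E'
from h import *
print(telemetry.get_state())
a=snap('top','top0.png'); b=snap('scene','scene0.png')
for n in ['wedge','wedge_tip','wedge_heel','bearer','foot','ear','gauge','chute','eraser','tin','bell']:
    for c in ['top','scene']:
        print(n,c,[(np.round(d['position']).tolist(),round(d['p'],2)) for d in models.find_in(c,n)])
E
```

```text
pics
{'time_s': 0.0, 'joints': array([-4.82939876e+01,  2.05924209e+01,  6.34857942e-01, -2.08975468e-02,
       -7.01375804e+01, -1.65078222e+01]), 'qd': array([-0.00347732,  0.02348198,  0.13570888,  0.06841692, -0.03286283,
        0.06288007]), 'joint_torque': array([ 4.85823675e-04, -5.82714200e+01,  2.93064612e+01,  6.99748233e+00,
        6.93586378e-03, -1.56536134e-04]), 'tcp_pos': array([ 0.28716736, -0.6103379 ,  0.23361736]), 'eef_rot': array([ 1.79903196e+02, -8.20206367e-03, -1.54808919e+02]), 'contact_force': array([-0.50452953,  0.30709199,  0.52762746]), 'moment': array([-0.04277891, -0.00907859, -0.06578906]), 'gripper_force': 0.0, 'gripper_width': 0.08764769976084237}
wedge top [([392.0, 298.0], 0.71), ([455.0, 278.0], 0.63), ([446.0, 219.0], 0.61)]
wedge scene [([168.0, 312.0], 0.96), ([203.0, 248.0], 0.95), ([224.0, 344.0], 0.72)]
wedge_tip top [([447.0, 222.0], 0.9), ([455.0, 275.0], 0.77), ([390.0, 298.0], 0.67)]
wedge_tip scene [([206.0, 246.0], 0.97), ([168.0, 311.0], 0.92), ([222.0, 346.0], 0.73)]
wedge_heel top [([394.0, 298.0], 0.93), ([457.0, 281.0], 0.82)]
wedge_heel scene [([203.0, 249.0], 0.95), ([168.0, 310.0], 0.93), ([224.0, 345.0], 0.7)]
bearer top [([236.0, 168.0], 0.82), ([286.0, 156.0], 0.38)]
bearer scene [([363.0, 229.0], 0.98)]
foot top [([286.0, 160.0], 0.95)]
foot scene [([378.0, 209.0], 0.97)]
ear top [([288.0, 162.0], 0.69)]
ear scene [([381.0, 208.0], 0.55)]
gauge top [([291.0, 124.0], 0.84)]
gauge scene [([407.0, 221.0], 0.9), ([362.0, 229.0], 0.26)]
chute top [([286.0, 162.0], 0.97), ([292.0, 126.0], 0.7)]
chute scene [([378.0, 209.0], 0.76)]
eraser top [([364.0, 228.0], 0.89)]
eraser scene [([276.0, 261.0], 0.9)]
tin top []
tin scene [([250.0, 302.0], 0.64), ([363.0, 230.0], 0.43)]
bell top [([160.0, 210.0], 0.61)]
bell scene [([387.0, 86.0], 0.74), ([399.0, 134.0], 0.25)]
```

View pics/top0.png

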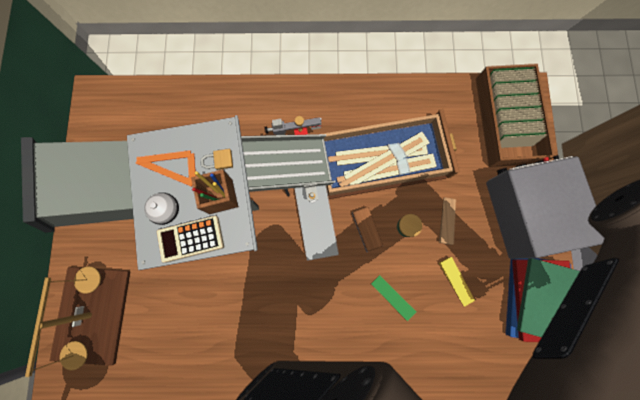

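View pics/scene0.png

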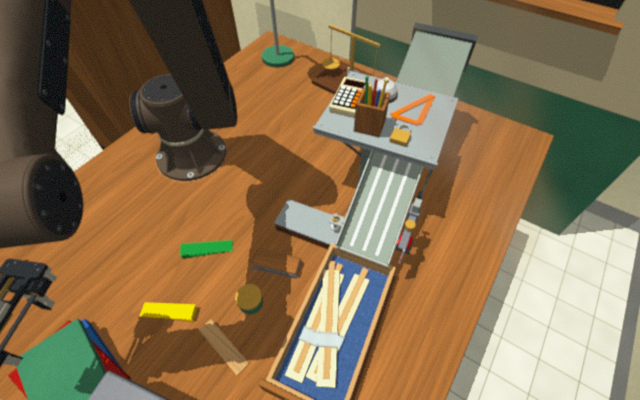

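The top picture shows these candidates for the wedge: bare wood at (447,220) top and (224,345) scene, green at (393,298), yellow at (457,282), and the brown eraser at (367,228), which is too dark. I choose the bare wood one. The bearer runs down from the foot at about (312,196) to its end at (322,255). Next I'll fit the unit's pose and check the choice in a crop.

```bash
python3 - <<'E'
from h import *
from scipy.optimize import least_squares
obs=[('top',(200,155,254),(238,117)),('top',(-130,155,254),(255,249)),('top',(200,425,254),(127,134)),('top',(-130,425,254),(140,269)),
('top',(-170,45,40),(306,259)),('top',(-170,-45,40),(338,249)),('scene',(-170,45,40),(285,202)),('scene',(-170,-45,40),(276,223)),
('scene',(200,155,254),(435,163)),('scene',(-130,155,254),(314,129)),('scene',(200,425,254),(457,97))]
def U(p,q): return np.r_[R.from_euler('z',p[2]).apply(np.array(q)/1000.)]+np.r_[p[0],p[1],0]
f=lambda p:np.concatenate([w2px(c,U(p,q))-np.array(o) for c,q,o in obs])
p0=px2w('top',(312,196),.097); 
best=min((least_squares(f,[p0[0],p0[1],a],loss='soft_l1',f_scale=2) for a in np.arange(0,6.3,.8)),key=lambda r:r.cost)
p=best.x; print('unit',p[:2],np.degrees(p[2])%360,best.cost); print(np.round(best.fun.reshape(-1,2),1)); np.save('unit.npy',p)
im=cv2.imread('pics/top0.png')
c=cv2.resize(im[180:310,340:500],None,fx=5,fy=5,interpolation=cv2.INTER_CUBIC)[:600]
cv2.imwrite('pics/crop0.png',c)
for uv in [(447,220),(393,298),(457,282),(367,228),(410,226)]: print(uv,px2w('top',uv,.015))
print('w scene',px2w('scene',(224,345),.015))
E
```

```text
Traceback (most recent call last):
  File "h.py", line 12, in w2px
    c,T=cam(name); q=np.linalg.inv(np.array(T))@np.r_[p,1]; return np.array([c['fx']*q[0]/q[2]+c['cx'],c['fy']*q[1]/q[2]+c['cy']])
        ~~~^^^^^^
  File "h.py", line 7, in cam
    c=viewer.calibration(name); return c,(c['T'] if 'T' in c else tool()@np.array(c['T_tool_cam']))
ValueError: time passes only in moves, steps and waits
```

```bash
python3 - <<'E'
s=open('h.py').read()
s=s.replace("    c=viewer.calibration(name); return","    c=cal(name); return").replace("def cam(","import functools\n@functools.lru_cache\ndef cal(name): return viewer.calibration(name)\ndef cam(")
s+='''
def U(p,q): return R.from_euler('z',p[2]).apply(np.array(q)/1000.)+np.r_[p[0],p[1],0]
def Uinv(p,w): return R.from_euler('z',-p[2]).apply(np.array(w)-np.r_[p[0],p[1],0])*1000
'''
open('h.py','w').write(s)
E
cat > fit.py <<'E'
from h import *
from scipy.optimize import least_squares
obs=[('top',(200,155,254),(238,117)),('top',(-130,155,254),(255,249)),('top',(200,425,254),(127,134)),('top',(-130,425,254),(140,269)),
('top',(-170,45,40),(306,259)),('top',(-170,-45,40),(338,249)),('scene',(-170,45,40),(285,202)),('scene',(-170,-45,40),(276,223)),
('scene',(200,155,254),(435,163)),('scene',(-130,155,254),(314,129)),('scene',(200,425,254),(457,97))]
f=lambda p:np.concatenate([w2px(c,U(p,q))-np.array(o) for c,q,o in obs])
p0=px2w('top',(312,196),.097)
best=min((least_squares(f,[p0[0],p0[1],a],loss='soft_l1',f_scale=2) for a in np.arange(0,6.3,.8)),key=lambda r:r.cost)
p=best.x; print('unit',p[:2],np.degrees(p[2])%360,best.cost); print(np.round(best.fun.reshape(-1,2),1)); np.save('unit.npy',p)
im=cv2.imread('pics/top0.png')
c=cv2.resize(im[190:310,345:500],None,fx=5,fy=5,interpolation=cv2.INTER_CUBIC)
cv2.imwrite('pics/crop0.png',c)
for uv in [(447,220),(393,298),(457,282),(367,228),(410,226)]: print(uv,px2w('top',uv,.015))
print('w scene',px2w('scene',(224,345),.015))
E
python3 fit.py
```

```text
unit [ 0.58989628 -0.01134397] 10.137042437982718 21.50622523472026
[[-1.9 -1.3]
 [ 1.  -1. ]
 [ 0.3  0.7]
 [-0.7  0.5]
 [ 2.4 -0.4]
 [ 1.1  3.9]
 [ 2.6 -2. ]
 [-2.4  0.4]
 [ 1.3  0.1]
 [-0.8 -2.3]
 [ 0.8  0.6]]
(447, 220) [ 0.52726137 -0.41142029  0.015     ]
(393, 298) [ 0.30224248 -0.23995823  0.015     ]
(457, 282) [ 0.34642445 -0.42715467  0.015     ]
(367, 228) [ 0.50441817 -0.17149585  0.015     ]
(410, 226) [ 0.50978872 -0.29993521  0.015     ]
w scene [ 0.53068116 -0.41315609  0.015     ]
```

View pics/crop0.png

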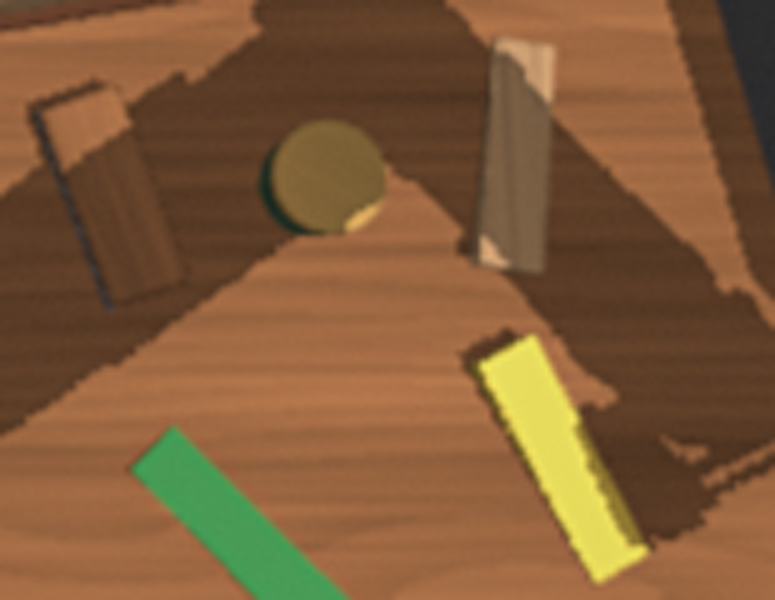

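The crop shows the plain wooden wedge, its ends near crop (524,41) and (510,268), between the tin and the yellow wedge. The choice holds. Now I'll work out its axis and the first move.

```bash
cat >> h.py <<'E'
def go(w,yaw):
    "delta in tool axes (mm) and spin (deg) to reach world TCP w, yaw"
    T=tool(); s=telemetry.get_state(); d=T[:3,:3].T@(np.array(w)-T[:3,3])*1000
    return 'tool delta mm',np.round(d,1),'spin',round(float(-((yaw-s['eef_rot'][2]+180)%360-180)),1)
E
python3 - <<'E'
from h import *
P=[px2w('top',(345+u/5,190+v/5),.012) for u,v in [(493,38),(556,45),(543,272),(478,264)]]
P=np.array(P)[:,:2]; a=(P[0]+P[1])/2; b=(P[2]+P[3])/2
print(P, 'len',np.linalg.norm(a-b),'w',np.linalg.norm(P[0]-P[1]),np.linalg.norm(P[2]-P[3]),'axis',np.degrees(np.arctan2(*(a-b)[::-1])),(a+b)/2)
print(np.round(cal('wrist')['T_tool_cam'],3), cal('wrist')['fx'])
print(go([.45,-.41,.234],-180))
E
```

```text
[[ 0.5961025  -0.4071867 ]
 [ 0.59157394 -0.44500499]
 [ 0.4548384  -0.42670305]
 [ 0.45972074 -0.38861197]] len 0.13779780833762797 w 0.0380884636460466 0.03840271060077826 axis -7.689650253666244 [ 0.5255589  -0.41687668]
[[ 0.    -0.956 -0.294  0.078]
 [ 1.    -0.     0.001  0.   ]
 [-0.001 -0.294  0.956 -0.15 ]
 [ 0.     0.     0.     1.   ]] 277.52750404158473
('tool delta mm', array([-232.6,  112.4,    0.6]), 'spin', 25.2)
```

```bash
python3 -m handwheel '[{"grip":-1,"travel":[-1,0.25,0],"spin":0},{"grip":-1,"travel":[-1,0.25,0],"spin":0},{"grip":-1,"travel":[-1,0.25,0],"spin":0},{"grip":-1,"travel":[-1,0.25,0],"spin":0},{"grip":-1,"travel":[-1,0.25,0],"spin":0},{"grip":-1,"travel":[-1,0.25,0],"spin":0},{"grip":-1,"travel":[-1,0.25,0],"spin":0},{"grip":-1,"travel":[-1,0.25,0],"spin":0}]' 20 && python3 -m handwheel '[{"grip":-1,"travel":[-1,0.25,0],"spin":0},{"grip":-1,"travel":[-1,0.25,0],"spin":0},{"grip":-1,"travel":[-1,0.25,0],"spin":0},{"grip":-1,"travel":[-0.9,0.25,0],"spin":0},{"grip":-1,"travel":[0,0,0],"spin":1},{"grip":-1,"travel":[0,0,0],"spin":1},{"grip":-1,"travel":[0,0,0],"spin":1},{"grip":-1,"travel":[0,0,0],"spin":1}]' && python3 -m handwheel '[{"grip":-1,"travel":[0,0,0],"spin":1},{"grip":-1,"travel":[0,0,0],"spin":1},{"grip":-1,"travel":[0,0,0],"spin":0.6},{"grip":-1,"travel":[0,0,0],"spin":0}]'
python3 - <<'E'
from h import *
a=snap('wrist','w1.png')
for n in ['wedge','wedge_tip','wedge_heel']: print(n,[(np.round(d['position']).tolist(),round(d['p'],2),np.round(px2w('wrist',d['position'],.01),3)) for d in models.find_in('wrist',n)])
E
```

```text
time_s: 2.2
tcp_pos: [0.4477, -0.4798, 0.2347]
eef_rot: [-180.0, 0.0, -154.8]
contact_force: [0.4, -0.0, -0.4]
gripper_width: 0.0876
gripper_force: 0.0
time_s: 3.2
tcp_pos: [0.5252, -0.4157, 0.2345]
eef_rot: [180.0, -0.0, -175.0]
contact_force: [0.2, 0.1, -0.2]
gripper_width: 0.0876
gripper_force: 0.0
time_s: 3.7
tcp_pos: [0.5251, -0.4159, 0.2345]
eef_rot: [180.0, -0.0, 172.2]
contact_force: [-0.9, 0.4, 0.5]
gripper_width: 0.0876
gripper_force: 0.0
wedge [([290.0, 41.0], 0.91, array([ 0.356, -0.425,  0.01 ])), ([316.0, 176.0], 0.69, array([ 0.523, -0.417,  0.01 ])), ([468.0, 9.0], 0.57, array([ 0.352, -0.214,  0.01 ]))]
wedge_tip [([467.0, 11.0], 0.87, array([ 0.353, -0.216,  0.01 ])), ([316.0, 175.0], 0.83, array([ 0.522, -0.416,  0.01 ])), ([292.0, 46.0], 0.72, array([ 0.361, -0.424,  0.01 ]))]
wedge_heel [([319.0, 174.0], 0.81, array([ 0.522, -0.412,  0.01 ])), ([470.0, 10.0], 0.71, array([ 0.353, -0.212,  0.01 ])), ([288.0, 42.0], 0.65, array([ 0.357, -0.427,  0.01 ]))]
```

View pics/w1.png

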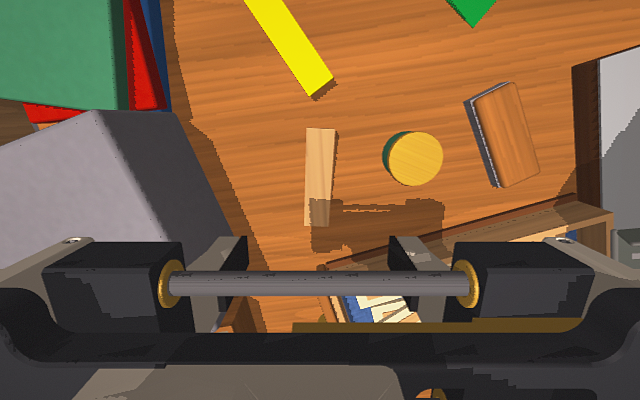

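The wedge lies at about (320,178), from (321,128) to (317,226). I need a closer look to tell the thin end from the heel.

```bash
python3 - <<'E'
import cv2
im=cv2.imread('pics/w1.png')
cv2.imwrite('pics/w1c.png',cv2.resize(im[118:238,280:360],None,fx=5,fy=5,interpolation=cv2.INTER_CUBIC))
E
```

```text
(no output)
```

View pics/w1c.png

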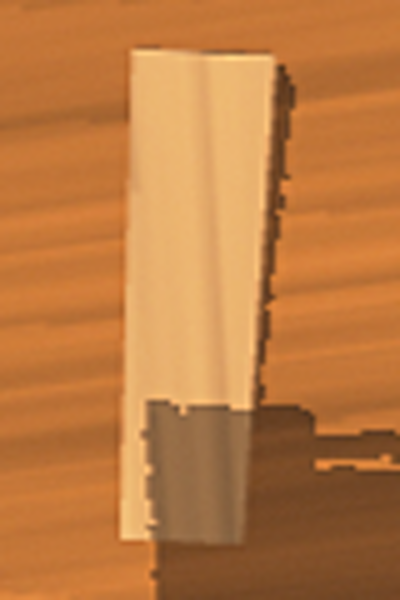

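The upper end is wider (143 px against 122 px, which fits the heel at 25 mm height there), so the heel points to the robot and the thin end to +x.

```bash
python3 - <<'E'
from h import *
H=(px2w('wrist',(306.6,128),.025)+px2w('wrist',(335,129),.025))/2
t=(px2w('wrist',(304.2,226),.003)+px2w('wrist',(328.8,226.2),.003))/2
ax=(t-H)[:2]; print(H,t,'len',np.linalg.norm(ax),'yaw',np.degrees(np.arctan2(ax[1],ax[0])))
c=(H+t)[:2]/2; u=ax/np.linalg.norm(ax); g=c-u*.056
print('grasp',g, 'top says',[.5256,-.4169]); print(go([g[0],g[1],.010],180+np.degrees(np.arctan2(ax[1],ax[0]))))
for uv in [(310,98),(335,75),(385,155)]: print(px2w('wrist',uv,.02))
E
```

```text
[ 0.46117792 -0.40209597  0.025     ] [ 0.5993564  -0.42655117  0.003     ] len 0.1403258680669454 yaw -10.036433804148619
grasp [ 0.47512412 -0.40456421] top says [0.5256, -0.4169]
('tool delta mm', array([ 50.7,   4.7, 224.5]), 'spin', 2.3)
[ 0.42354979 -0.41048438  0.02      ]
[ 0.4018739  -0.37692852  0.02      ]
[ 0.5058445  -0.32335774  0.02      ]
```

```bash
python3 -m handwheel '[{"grip":-0.5,"travel":[1,0.1,0],"spin":0},{"grip":-0.5,"travel":[1,0.1,0],"spin":0.46},{"grip":-0.5,"travel":[0,0,1],"spin":0},{"grip":-0.5,"travel":[0,0,1],"spin":0},{"grip":-0.5,"travel":[0,0,1],"spin":0},{"grip":-0.5,"travel":[0,0,1],"spin":0},{"grip":-0.5,"travel":[0,0,1],"spin":0},{"grip":-0.5,"travel":[0,0,1],"spin":0}]' 20 && python3 -m handwheel '[{"grip":-0.5,"travel":[0,0,1],"spin":0},{"grip":-0.5,"travel":[0,0,0.8],"spin":0},{"grip":-0.5,"travel":[0,0,0.9],"spin":0},{"grip":-0.5,"travel":[0,0,0.1],"spin":0},{"grip":-0.5,"travel":[0,0,0],"spin":0}]'
python3 - <<'E'
from h import *
print(tool()[:3,3]);snap('wrist','w2.png')
E
```

```text
time_s: 4.9
tcp_pos: [0.4759, -0.4045, 0.0839]
eef_rot: [-180.0, 0.0, 169.9]
contact_force: [0.0, -0.1, -0.4]
gripper_width: 0.0654
gripper_force: 0.0
time_s: 5.52
tcp_pos: [0.4761, -0.4047, 0.015]
eef_rot: [-180.0, 0.0, 169.9]
contact_force: [-0.0, 0.8, 1.4]
gripper_width: 0.0656
gripper_force: 0.0
[ 0.47609841 -0.40468551  0.0150271 ]
```

View pics/w2.png

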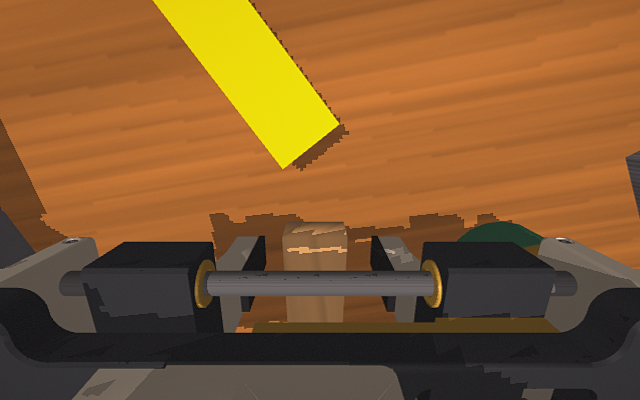

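The wedge's heel (315,228) sits between the jaws and nothing else is near. I'll lower 4 mm and grip.

```bash
python3 -m handwheel '[{"grip":-0.5,"travel":[0,0,0.16],"spin":0},{"grip":1,"travel":[0,0,0],"spin":0},{"grip":1,"travel":[0,0,0],"spin":0},{"grip":1,"travel":[0,0,0],"spin":0},{"grip":1,"travel":[0,0,0],"spin":0},{"grip":1,"travel":[0,0,0],"spin":0},{"grip":1,"travel":[0,0,0],"spin":0}]' 20
python3 - <<'E'
from h import *
print(tool()[:3,3], telemetry.get_state()['contact_force'])
p=np.load('unit.npy'); 
for x in (-170,-160): print(x,U(p,(x,0,80)))
E
```

```text
time_s: 6.45
tcp_pos: [0.4758, -0.4045, 0.0107]
eef_rot: [-180.0, 0.0, 169.9]
contact_force: [-0.9, 0.1, 1.8]
gripper_width: 0.0358
gripper_force: 20.0
[ 0.47580652 -0.40454188  0.01069229] [-0.8862292   0.13275216  1.827579  ]
-170 [ 0.42255005 -0.04126451  0.08      ]
-160 [ 0.43239395 -0.03950448  0.08      ]
```

```bash
python3 -m handwheel '[{"grip":1,"travel":[0,0,-0.6],"spin":0},{"grip":1,"travel":[0,0,-1],"spin":0},{"grip":1,"travel":[0,0,-1],"spin":0},{"grip":1,"travel":[0,0,-1],"spin":0},{"grip":1,"travel":[0,0,-1],"spin":0},{"grip":1,"travel":[1,0,0],"spin":0},{"grip":1,"travel":[1,0.5,0],"spin":0},{"grip":1,"travel":[1,1,0],"spin":0}]' 20 && python3 -m handwheel '[{"grip":1,"travel":[1,1,0],"spin":0},{"grip":1,"travel":[0.2,1,0],"spin":0},{"grip":1,"travel":[0,1,0],"spin":0},{"grip":1,"travel":[0,1,0],"spin":0},{"grip":1,"travel":[0,1,0],"spin":0},{"grip":1,"travel":[0,1,0],"spin":0},{"grip":1,"travel":[0,1,0],"spin":0},{"grip":1,"travel":[0,1,0],"spin":0}]' && python3 -m handwheel '[{"grip":1,"travel":[0,1,0],"spin":0},{"grip":1,"travel":[0,1,0],"spin":0},{"grip":1,"travel":[0,1,0],"spin":0},{"grip":1,"travel":[0,0.6,0],"spin":-1},{"grip":1,"travel":[0,0,0],"spin":-1},{"grip":1,"travel":[0,0,0],"spin":-1},{"grip":1,"travel":[0,0,0],"spin":-1},{"grip":1,"travel":[0,0,0],"spin":0}]'
python3 - <<'E'
from h import *
p=np.load('unit.npy'); print(go(U(p,(-151,0,80)),-180+np.degrees(p[2])))
w=snap('wrist','w3.png'); t=snap('top','top3.png')
for c in ('wrist','top'):
  for n in ('wedge_tip','foot','bearer'): print(c,n,[(np.round(d['position']).tolist(),round(d['p'],2)) for d in models.find_in(c,n)])
# composite: wrist lower view + top zoom with overlay
P=[(-170,45,40),(-170,-45,40),(-12,-15,97),(-12,15,97),(0,0,97)]
big=cv2.resize(cv2.cvtColor(t,cv2.COLOR_RGB2BGR)[150:270,240:360],None,fx=5,fy=5,interpolation=cv2.INTER_CUBIC)
for q in P:
    u=(w2px('top',U(p,q))-[240,150]+.5)*5; cv2.circle(big,tuple(int(k) for k in u),4,(255,0,255),1)
cv2.imwrite('pics/top3c.png',big)
E
```

```text
time_s: 7.45
tcp_pos: [0.4077, -0.3543, 0.1263]
eef_rot: [-180.0, 0.0, 169.8]
contact_force: [0.7, 0.0, -0.2]
gripper_width: 0.0361
gripper_force: 20.0
time_s: 8.45
tcp_pos: [0.4142, -0.1514, 0.1265]
eef_rot: [180.0, 0.1, 169.9]
contact_force: [0.6, -0.5, -1.0]
gripper_width: 0.0358
gripper_force: 20.0
time_s: 9.45
tcp_pos: [0.4299, -0.0636, 0.1263]
eef_rot: [180.0, 0.1, -170.1]
contact_force: [0.3, -0.3, -0.5]
gripper_width: 0.0359
gripper_force: 20.0
('tool delta mm', array([-15.5,  23.3,  46.3]), 'spin', -0.3)
wrist wedge_tip [([152.0, 47.0], 0.94), ([315.0, 261.0], 0.9)]
wrist foot []
wrist bearer [([355.0, 215.0], 0.88)]
top wedge_tip [([393.0, 296.0], 0.87), ([459.0, 281.0], 0.69)]
top foot []
top bearer [([234.0, 167.0], 0.63), ([367.0, 217.0], 0.31)]
```

View pics/w3.png

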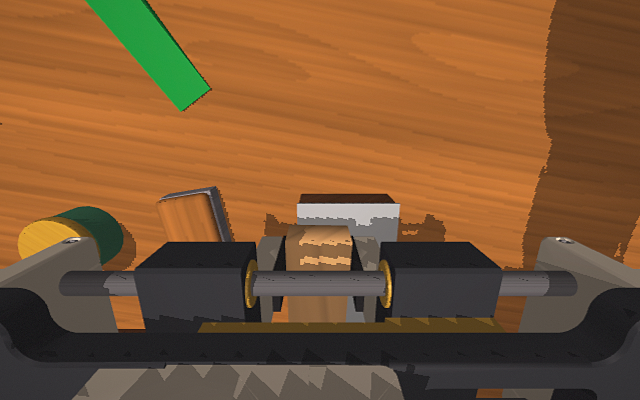

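View pics/top3c.png

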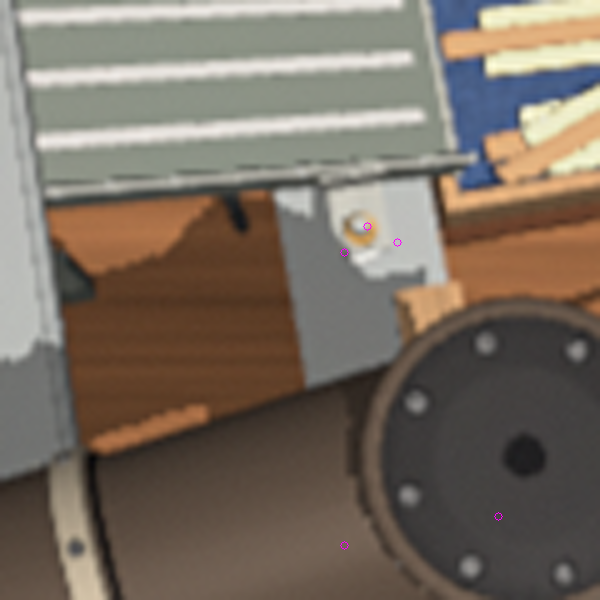

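The wrist view shows the bearer's near end with its zinc corners at about (297,205) and (400,204). In the top view the bracket is drawn about 1.5 px to the right of where it really is. I'll refine the unit's y from these.

```bash
python3 - <<'E'
from h import *
p=np.load('unit.npy')
for uv in [(297,205),(400,204)]: print('wrist',np.round(Uinv(p,px2w('wrist',uv,.04)),1))
# top crop points (crop/5+offset): bracket top-edges, bearer side edges z=40
f=lambda u,v:(240+u/5-.5,150+v/5-.5)
for q,z in [((360,226),.100),((328,185),.097),((385,185),.097),((345,262),.097),((276,205),.04),((303,385),.04),((432,180),.04),((446,280),.04)]: print('top',q,np.round(Uinv(p,px2w('top',f(*q),z)),1))
# scene bearer edges
im=cv2.imread('pics/w3.png'); hsv=cv2.cvtColor(im,cv2.COLOR_BGR2HSV)
for r in (207,210,213): print(r,[c for c in range(280,420) if hsv[r,c,1]<40][:1],[c for c in range(280,420) if hsv[r,c,1]<40][-1:])
col=hsv[190:225,350]; print(col[:, 1].tolist(), col[:,2].tolist())
print('tcp in unit',np.round(Uinv(p,tool()[:3,3]),1))
E
```

```text
wrist [-170.2  -41.    40. ]
wrist [-170.6   50.8   40. ]
top (360, 226) [  0.6   3.9 100. ]
top (328, 185) [27.7 17.4 97. ]
top (385, 185) [ 21.8 -14.2  97. ]
top (345, 262) [-17.5  15.8  97. ]
top (276, 205) [34.1 49.7 40. ]
top (303, 385) [-74.7  52.4  40. ]
top (432, 180) [ 32.2 -44.5  40. ]
top (446, 280) [-28.7 -41.4  40. ]
207 [297] [398]
210 [297] [398]
213 [297] [398]
[185, 182, 181, 181, 136, 136, 145, 171, 157, 147, 155, 163, 116, 2, 8, 10, 12, 10, 10, 9, 9, 10, 9, 10, 9, 9, 10, 11, 9, 11, 13, 8, 10, 10, 10] [189, 188, 192, 158, 45, 60, 67, 64, 65, 64, 66, 64, 57, 111, 214, 200, 197, 197, 196, 195, 195, 197, 196, 196, 196, 196, 199, 200, 109, 118, 122, 121, 122, 122, 122]
tcp in unit [-166.8  -23.3  125.6]
```

```bash
python3 -m handwheel '[{"grip":1,"travel":[-0.3,0.54,0],"spin":-0.05},{"grip":1,"travel":[-0.3,0.54,0],"spin":0},{"grip":1,"travel":[0,0,1],"spin":0},{"grip":1,"travel":[0,0,1],"spin":0},{"grip":1,"travel":[0,0,0.6],"spin":0},{"grip":1,"travel":[0,0,0.25],"spin":0},{"grip":1,"travel":[0,0,0],"spin":0},{"grip":1,"travel":[0,0,0],"spin":0}]' 20
python3 - <<'E'
from h import *
p=np.load('unit.npy'); p[:2]+=R.from_euler('z',p[2]).apply([0,.0035,0])[:2]; np.save('unit.npy',p)
print('tcp in unit',np.round(Uinv(p,tool()[:3,3]),1))
E
```

```text
time_s: 10.85
tcp_pos: [0.4405, -0.0341, 0.0549]
eef_rot: [180.0, 0.1, -169.8]
contact_force: [-0.3, 0.4, -0.1]
gripper_width: 0.036
gripper_force: 20.0
tcp in unit [-151.1    0.4   54.9]
```

Now I'll lower in small steps to contact and then release so it settles flat.

```bash
python3 -m handwheel '[{"grip":1,"travel":[0,0,0.08],"spin":0},{"grip":1,"travel":[0,0,0],"spin":0},{"grip":1,"travel":[0,0,0],"spin":0}]' && python3 -m handwheel '[{"grip":1,"travel":[0,0,0.06],"spin":0},{"grip":1,"travel":[0,0,0],"spin":0},{"grip":1,"travel":[0,0,0],"spin":0}]' && python3 -m handwheel '[{"grip":1,"travel":[0,0,0.04],"spin":0},{"grip":1,"travel":[0,0,0],"spin":0},{"grip":1,"travel":[0,0,0],"spin":0}]'
```

```text
time_s: 11.22
tcp_pos: [0.44, -0.0345, 0.0525]
eef_rot: [180.0, 0.0, -169.9]
contact_force: [-0.1, -0.8, -0.9]
gripper_width: 0.0358
gripper_force: 20.0
time_s: 11.6
tcp_pos: [0.4399, -0.0345, 0.0508]
eef_rot: [-180.0, -0.0, -169.9]
contact_force: [-0.0, 0.5, -0.5]
gripper_width: 0.0362
gripper_force: 20.0
time_s: 11.98
tcp_pos: [0.44, -0.0345, 0.0506]
eef_rot: [-180.0, 0.0, -169.8]
contact_force: [-4.4, 1.0, 13.4]
gripper_width: 0.0358
gripper_force: 20.0
```

```bash
python3 -m handwheel '[{"grip":0,"travel":[0,0,0],"spin":0},{"grip":0,"travel":[0,0,-0.04],"spin":0},{"grip":0,"travel":[0,0,0],"spin":0},{"grip":1,"travel":[0,0,0],"spin":0},{"grip":1,"travel":[0,0,0],"spin":0},{"grip":1,"travel":[0,0,0],"spin":0},{"grip":1,"travel":[0,0,0],"spin":0}]' 25
python3 - <<'E'
from h import *
s=telemetry.get_state();print(s['contact_force'],s['tcp_pos'])
im=snap('scene','scene4.png')
cv2.imwrite('pics/scene4c.png',cv2.resize(cv2.cvtColor(im,cv2.COLOR_RGB2BGR)[160:280,260:420],None,fx=5,fy=5,interpolation=cv2.INTER_CUBIC))
E
```

```text
time_s: 12.85
tcp_pos: [0.4398, -0.0345, 0.0508]
eef_rot: [-180.0, -0.0, -169.9]
contact_force: [0.2, 0.5, -1.0]
gripper_width: 0.036
gripper_force: 25.0
[ 0.15629718  0.53310776 -1.03538619] [ 0.4398424  -0.03446687  0.05076274]
```

View pics/scene4c.png

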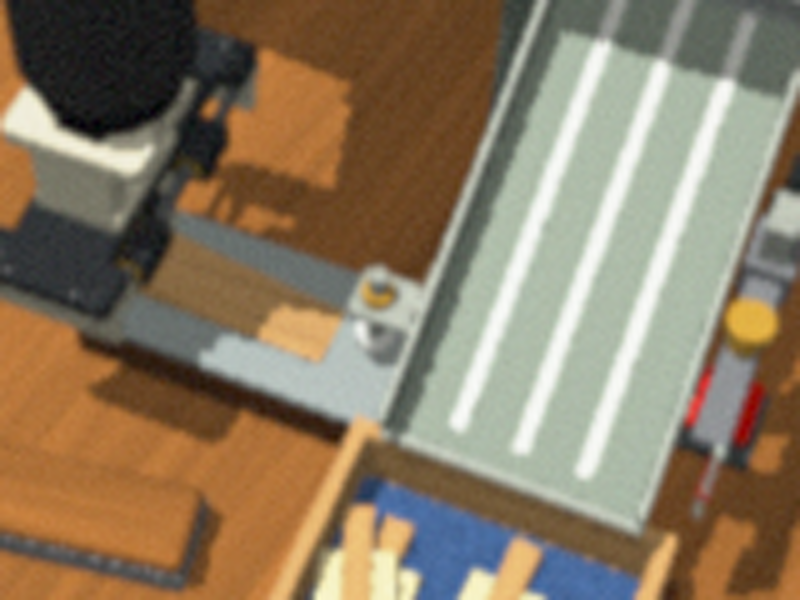

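The wedge lies flat on the bearer, pointing at the foot (crop 325,330 and dome at 378,335). I'll advance 40 mm, then go slowly with force readings.

```bash
python3 -m handwheel '[{"grip":1,"travel":[-0.2,0,0],"spin":0},{"grip":1,"travel":[-0.2,0,0],"spin":0},{"grip":1,"travel":[-0.2,0,0],"spin":0},{"grip":1,"travel":[-0.2,0,0],"spin":0},{"grip":1,"travel":[-0.2,0,0],"spin":0},{"grip":1,"travel":[-0.2,0,0],"spin":0},{"grip":1,"travel":[-0.2,0,0],"spin":0},{"grip":1,"travel":[-0.2,0,0],"spin":0}]' && python3 -m handwheel '[{"grip":1,"travel":[-0.1,0,0],"spin":0},{"grip":1,"travel":[-0.1,0,0],"spin":0},{"grip":1,"travel":[-0.1,0,0],"spin":0},{"grip":1,"travel":[-0.1,0,0],"spin":0}]' && python3 -m handwheel '[{"grip":1,"travel":[-0.1,0,0],"spin":0},{"grip":1,"travel":[-0.1,0,0],"spin":0},{"grip":1,"travel":[-0.1,0,0],"spin":0},{"grip":1,"travel":[-0.1,0,0],"spin":0}]'; python3 -c "
from h import *
print(Uinv(np.load('unit.npy'),tool()[:3,3]))"
```

```text
time_s: 13.9
tcp_pos: [0.4796, -0.0273, 0.0508]
eef_rot: [-180.0, -0.0, -169.8]
contact_force: [0.6, 0.1, 0.2]
gripper_width: 0.036
gripper_force: 25.0
time_s: 14.4
tcp_pos: [0.4864, -0.0265, 0.0507]
eef_rot: [-180.0, -0.3, -169.9]
contact_force: [-11.3, -0.8, 12.8]
gripper_width: 0.0355
gripper_force: 25.0
time_s: 14.9
tcp_pos: [0.4958, -0.0251, 0.0507]
eef_rot: [-180.0, -0.3, -169.9]
contact_force: [-11.1, -2.8, 10.8]
gripper_width: 0.0357
gripper_force: 25.0
[-95.0074136   -0.49406173  50.69675844]
```

Steady drive is about 11 N with the hand bearing down 12 N. I'll relax by letting go and regripping, which is also a self-holding check, then go on.

```bash
python3 -m handwheel '[{"grip":0.1,"travel":[0,0,0],"spin":0},{"grip":0.1,"travel":[0,0,0],"spin":0},{"grip":0.1,"travel":[0,0,-0.02],"spin":0},{"grip":1,"travel":[0,0,0],"spin":0},{"grip":1,"travel":[0,0,0],"spin":0},{"grip":1,"travel":[0,0,0],"spin":0}]' && python3 -m handwheel '[{"grip":1,"travel":[-0.1,0,0],"spin":0},{"grip":1,"travel":[-0.1,0,0],"spin":0},{"grip":1,"travel":[-0.1,0,0],"spin":0}]' && python3 -m handwheel '[{"grip":1,"travel":[-0.1,0,0],"spin":0},{"grip":1,"travel":[-0.1,0,0],"spin":0}]';  python3 -c "
from h import *
print(Uinv(np.load('unit.npy'),tool()[:3,3]))"
```

```text
time_s: 15.65
tcp_pos: [0.4991, -0.0239, 0.0514]
eef_rot: [-180.0, 0.0, -169.9]
contact_force: [0.6, -0.7, 1.2]
gripper_width: 0.0356
gripper_force: 25.0
time_s: 16.02
tcp_pos: [0.503, -0.0237, 0.0513]
eef_rot: [-180.0, -0.4, -169.9]
contact_force: [-12.1, -2.2, 16.7]
gripper_width: 0.0357
gripper_force: 25.0
time_s: 16.27
tcp_pos: [0.5078, -0.0229, 0.0513]
eef_rot: [-180.0, -0.4, -169.9]
contact_force: [-11.4, -2.5, 16.3]
gripper_width: 0.0356
gripper_force: 25.0
[-82.82900239  -0.47076882  51.32442461]
```

```bash
cat > guard.py <<'E'
from h import *
import sys
p=np.load('unit.npy'); s=telemetry.get_state(); f=s['contact_force']; a=-(f[0]*np.cos(p[2])+f[1]*np.sin(p[2]))
x=Uinv(p,s['tcp_pos'])[0]; print('x %.1f drive %.1f fz %.1f net %.1f'%(x,a,f[2],a-.3*f[2]))
sys.exit(a-.3*f[2]>float(sys.argv[1]))
E
g="python3 guard.py 9.5"
python3 -m handwheel '[{"grip":1,"travel":[-0.05,0,0],"spin":0},{"grip":1,"travel":[-0.05,0,0],"spin":0}]' >/dev/null && $g && python3 -m handwheel '[{"grip":1,"travel":[-0.05,0,0],"spin":0},{"grip":1,"travel":[-0.05,0,0],"spin":0}]'>/dev/null && $g && python3 -m handwheel '[{"grip":1,"travel":[-0.05,0,0],"spin":0},{"grip":1,"travel":[-0.05,0,0],"spin":0}]'>/dev/null && $g && python3 -m handwheel '[{"grip":1,"travel":[-0.05,0,0],"spin":0},{"grip":1,"travel":[-0.05,0,0],"spin":0}]'>/dev/null && $g
```

```text
x -80.3 drive 11.7 fz 15.6 net 7.0False
```

```bash
sed -i 's/sys.exit(\(.*\))$/sys.exit(int(\1))/' guard.py
g="python3 guard.py 9.5"
python3 -m handwheel '[{"grip":1,"travel":[-0.05,0,0],"spin":0},{"grip":1,"travel":[-0.05,0,0],"spin":0}]' >/dev/null && $g && python3 -m handwheel '[{"grip":1,"travel":[-0.05,0,0],"spin":0},{"grip":1,"travel":[-0.05,0,0],"spin":0}]'>/dev/null && $g && python3 -m handwheel '[{"grip":1,"travel":[-0.05,0,0],"spin":0},{"grip":1,"travel":[-0.05,0,0],"spin":0}]'>/dev/null && $g && python3 -m handwheel '[{"grip":1,"travel":[-0.05,0,0],"spin":0},{"grip":1,"travel":[-0.05,0,0],"spin":0}]'>/dev/null && $g
```

```text
x -77.8 drive 11.2 fz 15.0 net 6.6
x -75.3 drive 12.2 fz 15.6 net 7.6
x -72.8 drive 11.2 fz 13.9 net 7.0
x -70.2 drive 10.7 fz 14.2 net 6.4
```

```bash
g="python3 guard.py 9"
python3 -m handwheel '[{"grip":1,"travel":[-0.05,0,0],"spin":0},{"grip":1,"travel":[-0.05,0,0],"spin":0}]' >/dev/null && $g && python3 -m handwheel '[{"grip":1,"travel":[-0.05,0,0],"spin":0},{"grip":1,"travel":[-0.05,0,0],"spin":0}]'>/dev/null && $g && python3 -m handwheel '[{"grip":1,"travel":[-0.05,0,0],"spin":0},{"grip":1,"travel":[-0.05,0,0],"spin":0}]'>/dev/null && $g && python3 -m handwheel '[{"grip":1,"travel":[-0.05,0,0],"spin":0},{"grip":1,"travel":[-0.05,0,0],"spin":0}]'>/dev/null && $g
```

```text
x -67.7 drive 12.0 fz 14.3 net 7.7
x -65.2 drive 10.9 fz 14.1 net 6.7
x -62.7 drive 11.7 fz 14.2 net 7.4
x -60.2 drive 11.9 fz 13.7 net 7.7
```

```bash
g="python3 guard.py 9"
$g && python3 -m handwheel '[{"grip":1,"travel":[-0.05,0,0],"spin":0},{"grip":1,"travel":[-0.05,0,0],"spin":0}]' >/dev/null && $g && python3 -m handwheel '[{"grip":1,"travel":[-0.05,0,0],"spin":0},{"grip":1,"travel":[-0.05,0,0],"spin":0}]'>/dev/null && $g && python3 -m handwheel '[{"grip":1,"travel":[-0.05,0,0],"spin":0},{"grip":1,"travel":[-0.05,0,0],"spin":0}]'>/dev/null && $g && python3 -m handwheel '[{"grip":1,"travel":[-0.05,0,0],"spin":0},{"grip":1,"travel":[-0.05,0,0],"spin":0}]'>/dev/null && $g
```

```text
x -60.2 drive 11.9 fz 13.7 net 7.7
x -57.7 drive 11.7 fz 14.5 net 7.3
x -55.2 drive 11.0 fz 13.8 net 6.9
x -52.6 drive 11.8 fz 13.7 net 7.7
x -50.6 drive 13.2 fz 17.3 net 8.0
```

```bash
g="python3 guard.py 11"
python3 -m handwheel '[{"grip":1,"travel":[-0.02,0,0],"spin":0},{"grip":1,"travel":[-0.02,0,0],"spin":0}]' >/dev/null && $g && python3 -m handwheel '[{"grip":1,"travel":[-0.02,0,0],"spin":0},{"grip":1,"travel":[-0.02,0,0],"spin":0}]'>/dev/null && $g && python3 -m handwheel '[{"grip":1,"travel":[-0.02,0,0],"spin":0},{"grip":1,"travel":[-0.02,0,0],"spin":0}]'>/dev/null && $g
```

```text
x -50.2 drive 15.2 fz 17.6 net 9.9
x -49.6 drive 16.1 fz 19.4 net 10.3
x -49.1 drive 16.4 fz 19.4 net 10.6
```

```bash
g="python3 guard.py 11.6"
python3 -m handwheel '[{"grip":1,"travel":[-0.02,0,0],"spin":0},{"grip":1,"travel":[0,0,0],"spin":0}]' >/dev/null && $g && python3 -m handwheel '[{"grip":1,"travel":[-0.02,0,0],"spin":0},{"grip":1,"travel":[0,0,0],"spin":0}]'>/dev/null && $g && python3 -m handwheel '[{"grip":1,"travel":[-0.02,0,0],"spin":0},{"grip":1,"travel":[0,0,0],"spin":0}]'>/dev/null && $g
```

```text
x -48.8 drive 16.7 fz 19.9 net 10.8
x -48.5 drive 18.1 fz 20.4 net 12.0
```

Drive is about 6.5 N above steady, which is snug. I'll unload the arm, let go and back off.

```bash
python3 -m handwheel '[{"grip":1,"travel":[0.05,0,0],"spin":0},{"grip":1,"travel":[0.03,0,0],"spin":0},{"grip":-0.2,"travel":[0,0,0],"spin":0},{"grip":-0.2,"travel":[0,0,0],"spin":0},{"grip":-0.2,"travel":[0,0,0],"spin":0},{"grip":-0.2,"travel":[0,0,-0.05],"spin":0},{"grip":-0.2,"travel":[0.5,0,0],"spin":0},{"grip":-0.2,"travel":[1,0,0],"spin":0}]' && python3 -m handwheel '[{"grip":-0.2,"travel":[1,0,0],"spin":0},{"grip":-0.2,"travel":[1,0,0],"spin":0},{"grip":-0.2,"travel":[0,0,-1],"spin":0},{"grip":-0.2,"travel":[0,0,-1],"spin":0},{"grip":-0.2,"travel":[0,-1,-1],"spin":0},{"grip":-0.2,"travel":[0,-1,-1],"spin":0},{"grip":-0.2,"travel":[0,-1,-1],"spin":0},{"grip":-0.2,"travel":[0,0,0],"spin":0}]'
python3 - <<'E'
from h import *
p=np.load('unit.npy')
im=cv2.cvtColor(snap('scene','scene5.png'),cv2.COLOR_RGB2BGR); t=cv2.cvtColor(snap('top','top5.png'),cv2.COLOR_RGB2BGR)
a=cv2.resize(im[160:280,300:440],None,fx=4,fy=4,interpolation=cv2.INTER_CUBIC); b=cv2.resize(t[110:230,280:340],None,fx=4,fy=4,interpolation=cv2.INTER_CUBIC)
cv2.imwrite('pics/fin5.png',np.hstack([a,b]))
E
```

```text
time_s: 21.78
tcp_pos: [0.5077, -0.0223, 0.0523]
eef_rot: [-180.0, -0.0, -169.9]
contact_force: [-0.3, 0.3, -0.6]
gripper_width: 0.0524
gripper_force: 0.0
time_s: 22.78
tcp_pos: [0.4727, -0.1059, 0.1792]
eef_rot: [-180.0, 0.2, -170.0]
contact_force: [-0.6, -0.1, -0.7]
gripper_width: 0.0525
gripper_force: 0.0
```

View pics/fin5.png

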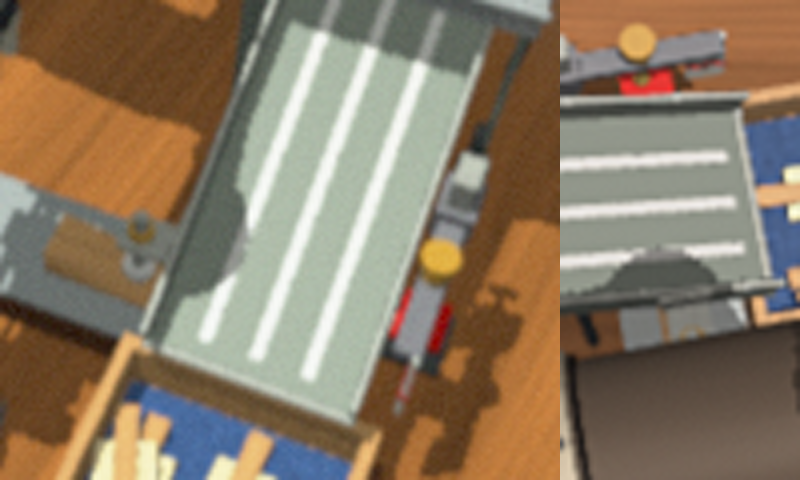

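The wedge lies flat under the foot, the pan is raised with the ear at the gauge, and the gripper is clear. I'll hand it in.

```bash
python3 -c "
from plant import close_job
print(close_job())"
```

```text
the job is handed in; nothing more can be done
None
```

I drove the wooden wedge in under the foot until the force stood about 6.5 N above its steady value, which is in the snug range, then let go of it lying flat. I handed the job in at about 23 s, judging the ear's contact with the screw by force rather than from a picture.

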